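Pull the bonding press down three clicks and hold it

TASK

Take the red-gripped lever bar out of its grey stand and stand it upright, fully home, in the ratchet socket of the blue heat-sink bonding press. Then pull the bar over towards the front of the press (the socket side, away from the heat sink) by exactly three clicks, which brings the press foot down on the heat sink, without ever going on to a fourth, which would crush the fins. The lever springs back if let go, so finish with the fingers still holding the bar at the third click, and leave the dropper bottle, the tape roll and the spare heat sink where they are.

Things in the scene. Friction and masses are not known exactly. Their poses are not given: they have to be found in the camera images.
- press: blue bench press fixed to the table; origin on the table under the hub axis, z up, x from the front (socket side) back over the heat sink; base x -60 to +130, y +-55 mm, 12 thick. Hub cheeks y +-36, tops at 64 mm; behind, a bridge and arm (x +26 to +118, y +-36, top 94 mm; ram head at x 92 rising to 127 mm) over a grey finned heat sink 50 x 40 x 24 mm of the press, met by the foot at click 3
- hub (a joint): turn of the ratchet hub, rad: 0 at rest, socket upright; grows as the bar top is pulled to the press's -x side; a click each 0.18 (third at 0.54), stop 0.80. Return spring 0.36 N m at rest, 0.58 at the third click, goes back to 0 if let go; clicks ripple it +-0.3 N m: stiffest a quarter click past a click, easiest a quarter before the next. Foot sinks 5 mm a click
- hub_axis (a point): centre of the hub on its horizontal turn axis, 45 mm above the table; the axis runs along the press's y
- socket_mouth (a point): centre of the mouth of the square steel socket on the hub (36 x 36 mm outside), 60 mm from the hub axis, so 105 mm above the table at rest; round hole 19 mm wide, 42 mm deep, mouth chamfered 4 mm; its z points out along the hole
- socket_floor (a point): centre of the hole's floor, 18 mm from the hub axis (63 mm above the table at rest); z points out along the hole
- bar: loose lever bar, 180 mm long, 0.12 kg: steel rod 16 mm thick with a tapered foot, red ribbed grip 22 mm thick from 100 mm to 180 mm above the foot; origin at the middle of the foot end, z along the bar to the grip. It stands upright in the stand, and has about 1.5 mm play on each side in the socket, so it leans up to about 7 degrees further than the hub when pulled
- bar_grip (a point): point on the bar's axis in the middle of the red grip, 150 mm from the foot end
- stand: grey fixed stand 75 x 75 x 50 mm on a 95 mm foot plate, origin under its centre; 19 mm round hole 42 mm deep, floor 8 mm above the table; the bar stands in it, its top 188 mm above the table
- flux_bottle: amber dropper bottle, 33 mm thick, 102 mm tall, origin under its centre; leave alone
- tape_roll: black tape roll 62 x 60 x 19 mm, lying, origin under its centre; leave alone
- spare_sink: loose spare heat sink 50 x 40 x 24 mm, origin under its centre; leave alone

How it is judged (in metres and radians):
On the way, in this order (a step that is already met when the one before it is completed fails the run):
1. the bar stands fully home in the ratchet socket, hub at rest (z of bar in the frame of socket_floor between -0.006 and 0.01 m and distance between bar and socket_floor below 0.014 m and angle between the z axis of bar and the z axis of socket_floor, either way round below 0.25 rad and value of joint hub below 0.072 rad), for 0.2 s.
2. first click (z of bar in the frame of socket_floor between -0.006 and 0.01 m and distance between bar and socket_floor below 0.014 m and angle between the z axis of bar and the z axis of socket_floor, either way round below 0.25 rad and value of joint hub above 0.144 rad).
3. second click (z of bar in the frame of socket_floor between -0.006 and 0.01 m and distance between bar and socket_floor below 0.014 m and angle between the z axis of bar and the z axis of socket_floor, either way round below 0.25 rad and value of joint hub above 0.324 rad).
4. third click (z of bar in the frame of socket_floor between -0.006 and 0.01 m and distance between bar and socket_floor below 0.014 m and angle between the z axis of bar and the z axis of socket_floor, either way round below 0.25 rad and value of joint hub above 0.477 rad), for 0.1 s.
At the end, for the whole second after the job is handed in: the hub is held still at the third click (0.477 to 0.603 rad), the bar fully home in the socket (foot within 10 mm of the floor along the hole), the fingers holding the bar and the arm touching no part of the press; the bottle, tape roll and spare heat sink are within 30 mm of where they stood (all of step 4 and value of joint hub below 0.603 rad and contact force between the fingers and bar above 0.5 N and contact force between the arm and press below 0.5 N and velocity of joint hub between -0.15 and 0.15 rad/s and distance of each of flux_bottle, tape_roll, spare_sink from where it was at the start of the episode below 0.03 m and angle between flux_bottle's own z axis and vertical below 0.2 rad); the arm keeps its last pose, push and grip.
It fails at once if the hub goes on towards a fourth click and crushes the fins (value of joint hub above 0.63 rad).
It fails at once if the dropper bottle is knocked away (distance of flux_bottle from where it was at the start of the episode above 0.04 m).
It fails at once if the tape roll is knocked away (distance of tape_roll from where it was at the start of the episode above 0.04 m).
It fails at once if the spare heat sink is knocked away (distance of spare_sink from where it was at the start of the episode above 0.04 m).
It also fails if it takes over 51 s, if anything falls off the work surface, if the arm or the gripper's body presses on something with over 40 N, if the wrist force passes 120 N, or if a joint passes its speed limit or range.

ROBOT

A 6-joint arm with a two-finger parallel gripper is mounted at the origin on a cart in front of the work surface, level with it; the furniture and walls round the work are solid. World frame = base frame: x ahead of the robot, y to its left, z up, the work surface at z = 0. Lengths are in m, angles in degrees, forces in N, time in s.
With the tool pointing down it reaches from about 0.4 to 0.825 m from the base axis. Payload 7 kg.
Tool frame: the origin (TCP) lies between the finger pads; the fingertips stand 8 mm ahead of it and the grasp point (between the pads) lies 11 mm behind it; z points along the fingers, y is the line along which they close (so a half turn about z gives the same grasp; the last joint's range is limited). The gripper opens to 88 mm and grips with 3 to 60 N. Pads are 19 mm wide; open, the fingers measure 130 mm over their backs; the gripper's body (78 mm by 193 mm) begins 47 mm behind the grasp point.
Start: joints at [16.507, 20.546, 0.682, 0, -70.136, -16.507], TCP at [0.675, -0, 0.235] pointing down, gripper open.
Joint ranges: [-176.03, 176.03], [-82.01, 121.73], [-58.28, 71.71], [-173.87, 95.51], [-174.79, -0.11], [-173.66, 173.66]. Speed limits (degrees/s): [136.94, 136.94, 172.46, 180, 180, 180].

INTERFACE

Orientations are given as a 3x3 rotation matrix whose columns are the frame's x, y, z axes.
In Python, from rig import robot, optics, job_done gives the robot as it stands (robot), with the cameras (optics) and the job as plain functions. Calls block until the motion is done:
- robot.goto(position, orientation): joint-space move of the TCP to a pose.
- robot.servo_line(position, ori=None, speed=0.15): straight line of the TCP; ori=None keeps the orientation; speed is the mean speed in m/s.
- robot.movej(angles): joint-space move.
- robot.move_gripper(opening): opening from 0.0 (shut) to 1.0 (fully open); the grip force is fixed at half the most; returns when the fingers have stopped.
- robot.dwell(seconds).
- robot.ik(position, orientation): joint angles nearest the present ones, or None.
- robot.get_state(): the state.
- optics.grab_frame(name): name is "scene" or "side" or "wrist"; returns the picture (400x640x3 uint8, red, green, blue); there is no depth.
- optics.camera_info(name): a dict with "vfov" (degrees; the focal length in pixels is half the picture's height over the tangent of half this angle, whatever the lens; pixels are square), "cx", "cy" (the principal point, pixels), "view" (4x4, takes a point from world to camera coordinates); the wrist camera has in their place "T_tool_cam" (4x4, takes a point from camera to tool coordinates, whose origin is the TCP and whose axes are the flange's). Camera axes: x right, y down, z forward; pixel columns grow to the right and rows downward; lengths in m; the calibration is good to about 2 mm. A picture is of the moment at which its call begins: read the wrist's pose just before it. camera_info takes no time and is no camera call.
A pose or a line that the arm cannot do raises robot.Unreachable and nothing moves.
- job_done(): hands the job in; it is judged then, once.
The state is a dict: "t": time; "qpos": joint angles; "qvel": joint speeds; "effort": joint torques, N m; "position": TCP position; "tcp_rot": TCP orientation; "force": force on the tool from outside, world axes, zero at the start; "ft_torque": the same for the moment, N m; "grip_width": opening from 0.0 (shut) to 1.0 (fully open); "finger_force": force on a finger pad.
Only numpy, scipy, OpenCV 4.12 (cv2) and the standard library are available. Lean on these libraries where they do the work, as an engineer would, in place of code of your own. Each camera call takes 0.05 s, during which the arm holds its last target. There are 200 camera calls.

## Working session

There is one attempt and no reset: what is moved stays moved. The work goes in short steps, each a Python script; the robot and the scene stay as the last script left them, time stands still between calls to the robot, and variables do not carry over. Pictures are saved under pics/ and viewed, at most 10 in all, crops included, and the job is handed in when it is done.

```bash
mkdir -p pics; ls
python3 - <<'E'
from rig import robot, optics, job_done
import cv2,numpy as np
np.set_printoptions(precision=4,suppress=True)
for n in ("scene","side","wrist"):
    im=optics.grab_frame(n); cv2.imwrite(f"pics/{n}0.png",im[:,:,::-1]); print(n,optics.camera_info(n))
s=robot.get_state(); print(s)
E
```

```text
pics
rig.py
scene {'vfov': 55.774718406557845, 'cx': 317.9385817590404, 'cy': 193.51266374407123, 'view': array([[ 0.4594, -0.888 ,  0.0188, -0.275 ],
       [-0.6655, -0.3581, -0.6549,  0.4598],
       [ 0.5883,  0.2884, -0.7555,  0.5914],
       [ 0.    ,  0.    ,  0.    ,  1.    ]])}
side {'vfov': 57.73928595654828, 'cx': 318.58448456398565, 'cy': 195.82746366679473, 'view': array([[ 0.9623, -0.2714, -0.0152, -0.5562],
       [-0.1775, -0.5849, -0.7915,  0.1956],
       [ 0.2059,  0.7644, -0.611 ,  0.8196],
       [ 0.    ,  0.    ,  0.    ,  1.    ]])}
wrist {'vfov': 60.93609591236723, 'cx': 324.70095607206633, 'cy': 206.6726886071403, 'T_tool_cam': array([[ 0.0009, -0.9698, -0.2438,  0.0649],
       [ 1.    ,  0.0009,  0.0002, -0.0002],
       [ 0.0001, -0.2438,  0.9698, -0.1504],
       [ 0.    ,  0.    ,  0.    ,  1.    ]])}
{'t': 0.15, 'qpos': array([ 16.5062,  20.5813,   0.646 ,  -0.0134, -70.1365, -16.5062]), 'qvel': array([ 0.0431, -0.1595,  0.11  ,  0.1778, -0.1112, -0.0185]), 'effort': array([  0.0001, -58.3275,  29.329 ,   7.0012,   0.0088,  -0.0001]), 'position': array([ 0.6746, -0.    ,  0.2339]), 'tcp_rot': array([[-0.0001, -1.    , -0.0013],
       [-1.    ,  0.0001, -0.0001],
       [ 0.0001,  0.0013, -1.    ]]), 'force': array([-0.4421,  0.1457, -0.5285]), 'ft_torque': array([ 0.0241, -0.0218,  0.0067]), 'finger_force': 0.0, 'grip_width': 0.9993091771649807}
```

View pics/scene0.png

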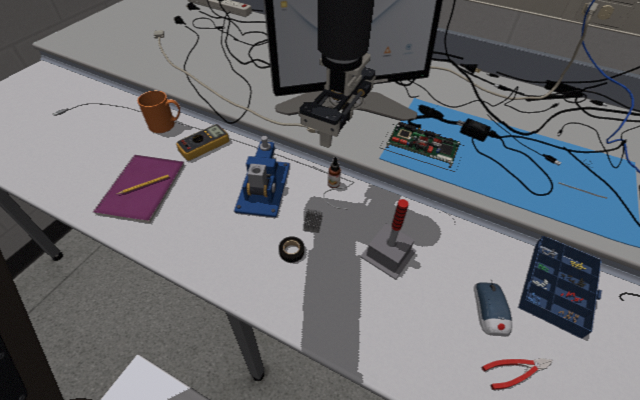

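View pics/side0.png

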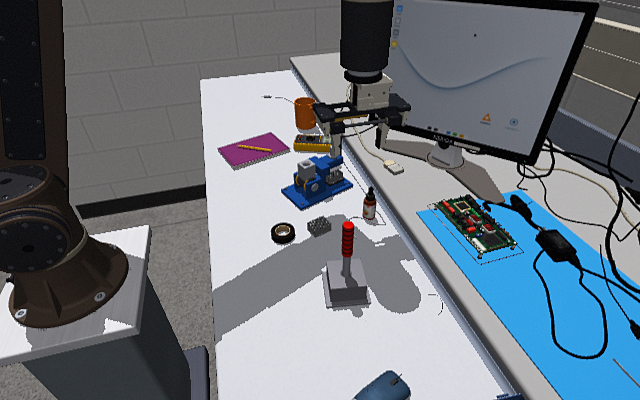

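View pics/wrist0.png

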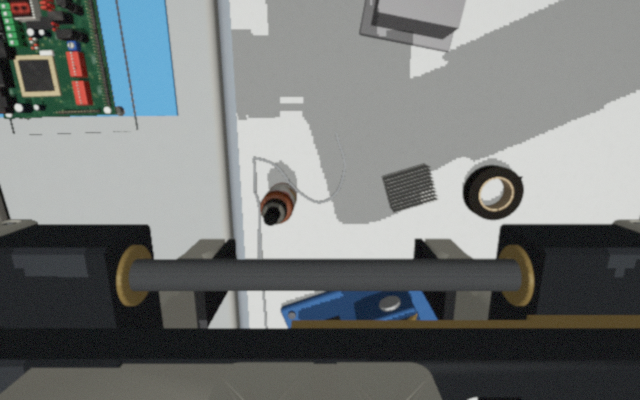

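The bar (red) stands in the stand at scene (400,215) / side (347,240). The press is at scene (262,185) / side (318,180). The tape, sink and bottle lie between them. Next I'll get coarse positions from scene and side.

```bash
cat > h.py <<'E'
import numpy as np,cv2
from rig import robot, optics, job_done
np.set_printoptions(precision=4,suppress=True)
def cam(n,st=None):
    c=optics.camera_info(n); f=200/np.tan(np.radians(c["vfov"]/2))
    if n=="wrist":
        T=np.eye(4); T[:3,:3]=st["tcp_rot"]; T[:3,3]=st["position"]; T=T@c["T_tool_cam"]
    else: T=np.linalg.inv(c["view"])
    return f,c["cx"],c["cy"],T
def ray(c,uv):
    f,cx,cy,T=c; d=T[:3,:3]@np.array([(uv[0]-cx)/f,(uv[1]-cy)/f,1]); return T[:3,3],d/np.linalg.norm(d)
def plane(c,uv,z):
    o,d=ray(c,uv); return o+d*(z-o[2])/d[2]
def tri(rs):
    A=sum(np.eye(3)-np.outer(d,d) for o,d in rs); b=sum((np.eye(3)-np.outer(d,d))@o for o,d in rs); return np.linalg.solve(A,b)
def proj(c,p):
    f,cx,cy,T=c; q=np.linalg.inv(T)@np.append(p,1); return np.array([cx+f*q[0]/q[2],cy+f*q[1]/q[2]])
def mask(im,lo,hi):
    h=cv2.cvtColor(im,cv2.COLOR_RGB2HSV_FULL if 0 else cv2.COLOR_RGB2HSV); return cv2.inRange(h,lo,hi)
def snap(n,name=None):
    st=robot.get_state(); c=cam(n,st); im=optics.grab_frame(n)
    if name: cv2.imwrite(f"pics/{name}.png",im[:,:,::-1])
    return im,c
def box(m,x0,y0,x1,y1):
    r=np.zeros_like(m); r[y0:y1,x0:x1]=m[y0:y1,x0:x1]; return r
E
python3 - <<'E'
from h import *
S={n:(cv2.imread(f"pics/{n}0.png")[:,:,::-1].copy(),cam(n)) for n in("scene","side")}
rs=[];R={"scene":(380,190,420,240),"side":(335,215,362,262)}
for n in S:
    im,c=S[n]; m=mask(im,(0,150,60),(8,255,255))|mask(im,(172,150,60),(179,255,255)); m=box(m,*R[n])
    p=np.argwhere(m)[:,::-1]; print(n,len(p),p.min(0),p.max(0),p.mean(0)); rs.append(ray(c,p.mean(0)))
print("grip mid z~.148",tri(rs))
B={"scene":(230,135,295,222),"side":(275,145,362,215)}
for n in S:
    im,c=S[n]; m=box(mask(im,(105,120,30),(125,255,255)),*B[n]); k=max(cv2.findContours(m,0,2)[0],key=cv2.contourArea)
    print(n,[plane(c,p[0],.012)[:2] for p in cv2.approxPolyDP(k,4,True)],[tuple(p[0]) for p in cv2.approxPolyDP(k,4,True)])
t=tri([ray(S["scene"][1],(257,170)),ray(S["side"][1],(306,163))]);print("socket top",t)
for nm,a,b,z in(("tape",(291,249),(283,232),.015),("sink",(313,220),(319,226),.02),("bottle",(335,180),(370,207),.03)):
    print(nm,plane(S["scene"][1],a,z),plane(S["side"][1],b,z))
im=S["scene"][0][125:225,220:320]; im2=S["side"][0][140:215,270:370]
cv2.imwrite("pics/c.png",np.hstack([cv2.resize(im,(400,400),interpolation=2),cv2.resize(im2,(400,400),interpolation=2)])[:,:,::-1])
E
```

```text
scene 169 [392 200] [407 230] [400.1361 212.4379]
side 257 [342 221] [353 256] [347.3541 237.428 ]
grip mid z~.148 [ 0.5839 -0.191   0.1556]
scene [array([0.7728, 0.2384]), array([0.7354, 0.2354]), array([0.7338, 0.2649]), array([0.6742, 0.2623]), array([0.656 , 0.2465]), array([0.6762, 0.2503]), array([0.686 , 0.2073]), array([0.6633, 0.1769]), array([0.593, 0.142]), array([0.5688, 0.1871]), array([0.6263, 0.2296]), array([0.5114, 0.1837]), array([0.5463, 0.0922]), array([0.7218, 0.1579]), array([0.7064, 0.1616]), array([0.7163, 0.21  ])] [(np.int32(273), np.int32(143)), (np.int32(267), np.int32(151)), (np.int32(258), np.int32(148)), (np.int32(247), np.int32(161)), (np.int32(248), np.int32(167)), (np.int32(251), np.int32(162)), (np.int32(266), np.int32(165)), (np.int32(271), np.int32(174)), (np.int32(268), np.int32(196)), (np.int32(248), np.int32(196)), (np.int32(247), np.int32(176)), (np.int32(236), np.int32(212)), (np.int32(275), np.int32(216)), (np.int32(288), np.int32(163)), (np.int32(284), np.int32(166)), (np.int32(271), np.int32(158))]
side [array([0.7478, 0.325 ]), array([0.6
[... 255 characters left out ...]
0.1866]), array([0.6863, 0.2612]), array([0.7371, 0.2827])] [(np.int32(341), np.int32(155)), (np.int32(309), np.int32(158)), (np.int32(317), np.int32(173)), (np.int32(306), np.int32(183)), (np.int32(306), np.int32(191)), (np.int32(295), np.int32(182)), (np.int32(282), np.int32(192)), (np.int32(302), np.int32(209)), (np.int32(352), np.int32(186)), (np.int32(343), np.int32(177)), (np.int32(331), np.int32(186)), (np.int32(325), np.int32(183)), (np.int32(329), np.int32(168)), (np.int32(342), np.int32(162))]
socket top [0.5872 0.16   0.108 ]
tape [0.4805 0.0087 0.015 ] [0.4874 0.0097 0.015 ]
sink [0.5742 0.0012 0.02  ] [ 0.5794 -0.0002  0.02  ]
bottle [0.7101 0.0081 0.03  ] [0.7273 0.0222 0.03  ]
```

View pics/c.png

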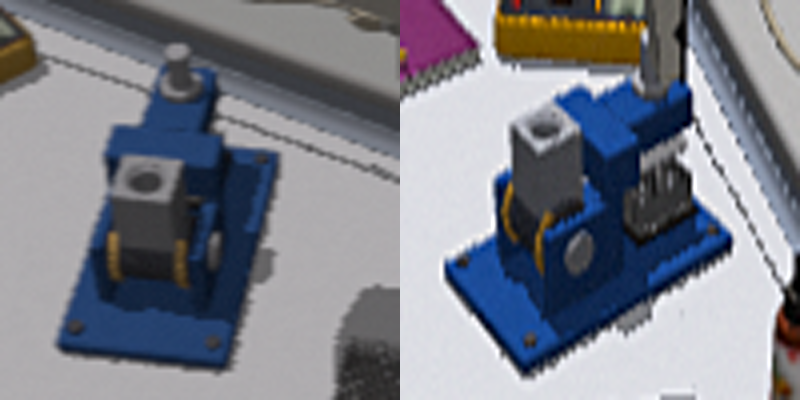

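Crop: the press is clear. Base front corners sit at scene (236,212)/(275,216), giving a yaw of about 20.5° and the hub at about (0.588, 0.158). Next I'll check IK for the tool yaw choices, then take wrist views of the socket and bar.

```bash
cat >> h.py <<'E'
from scipy.spatial.transform import Rotation as Rn
def ori(yaw,tilt=0,flip=1):
    """tool y along hub axis, pointing down, then tilted so the bar top goes to press -x"""
    X=np.array([np.cos(yaw),np.sin(yaw),0]); Y=np.array([-X[1],X[0],0])
    Rt=Rn.from_rotvec(-Y*tilt).as_matrix()   # z -> -X
    y=Y*flip; z=np.array([0,0,-1.]); return Rt@np.column_stack([np.cross(y,z),y,z])
E
python3 - <<'E'
from h import *
yaw=np.radians(20.5); H=np.array([.588,.158,.045]); X=np.array([np.cos(yaw),np.sin(yaw),0])
for fl in(1,-1):
    print(fl)
    for nm,p,t in(("bar",[.584,-.19,.147],0),("barhi",[.584,-.19,.29],0),("ins",[.588,.158,.28],0),("in",[.588,.158,.202],0),
      ("pull",H+ .157*(np.cos(.62)*np.array([0,0,1])-np.sin(.62)*X),.62),("look",np.append((H-fl*-.06*X)[:2],.3),0)):
        print(nm,p,robot.ik(p,ori(yaw,t,fl)))
E
```

```text
1
bar [0.584, -0.19, 0.147] [  0.1767  18.7944 -14.0272   0.     -57.1785 -69.6767]
barhi [0.584, -0.19, 0.29] [  0.1767  13.15    -2.4388   0.     -74.4112 -69.6767]
ins [0.588, 0.158, 0.28] [  33.4023   12.9088   -4.041     0.      -73.0502 -102.9023]
in [0.588, 0.158, 0.202] [  33.4023   15.6744  -10.7055    0.      -63.6201 -102.9023]
pull [0.5026 0.1261 0.1728] None
look [0.6442 0.179  0.3   ] [  32.2      18.1982    5.7074    0.      -77.5093 -101.7   ]
-1
bar [0.584, -0.19, 0.147] [  0.1767  18.7944 -14.0272   0.     -57.1785 110.3233]
barhi [0.584, -0.19, 0.29] [  0.1767  13.15    -2.4388   0.     -74.4112 110.3233]
ins [0.588, 0.158, 0.28] [ 33.4023  12.9088  -4.041    0.     -73.0502  77.0977]
in [0.588, 0.158, 0.202] [ 33.4023  15.6744 -10.7055   0.     -63.6201  77.0977]
pull [0.5026 0.1261 0.1728] None
look [0.5318 0.137  0.3   ] [ 34.887    6.5431  -9.2841   0.     -74.1729  75.613 ]
```

Run:
```python
from h import *
yaw=np.radians(20.5); H=np.array([.588,.158,.045]); X=np.array([np.cos(yaw),np.sin(yaw),0]);Y=np.array([-X[1],X[0],0]);U=np.array([0,0,1.])
for th in(0,.3,.62):
  b=np.cos(th)*U-np.sin(th)*X
  for L in(.168,.185):
    g=H+b*L
    for fl in(1,-1):
      ok=[]
      for t in np.arange(-1.6,1.61,.1):
        R=ori(yaw,t,fl); q=robot.ik(g+R[:,2]*.011,R)
        if q is not None: ok.append(round(t,1))
      print(th,L,fl,ok)
# tool about other yaw: any approach dir, y perpendicular to the bar
for th in(0,.62):
  b=np.cos(th)*U-np.sin(th)*X; g=H+b*.168; print("th",th)
  for az in range(0,360,30):
    for el in(0,20,40,60,80):
      z=np.array([np.cos(np.radians(az))*np.cos(np.radians(el)),np.sin(np.radians(az))*np.cos(np.radians(el)),-np.sin(np.radians(el))])
      y=np.cross(b,z); 
      if np.linalg.norm(y)<.2: continue
      y/=np.linalg.norm(y)
      for s in(1,-1):
        R=np.column_stack([np.cross(s*y,z),s*y,z]); q=robot.ik(g+z*.011,R)
        if q is not None: print(az,el,s,np.round(q))
```

```text
0 0.168 1 [np.float64(-1.6), np.float64(-1.5), np.float64(-1.4), np.float64(-1.3), np.float64(-1.2), np.float64(-1.1), np.float64(-1.0), np.float64(-0.9), np.float64(-0.8), np.float64(-0.7), np.float64(-0.6), np.float64(-0.5), np.float64(-0.4), np.float64(-0.3), np.float64(-0.2), np.float64(-0.1), np.float64(0.0), np.float64(0.1), np.float64(0.2), np.float64(0.3), np.float64(0.4), np.float64(0.5), np.float64(1.1), np.float64(1.2), np.float64(1.3), np.float64(1.4), np.float64(1.5), np.float64(1.6)]
0 0.168 -1 [np.float64(-1.6), np.float64(-1.5), np.float64(-1.4), np.float64(-1.3), np.float64(-1.2), np.float64(-1.1), np.float64(-1.0), np.float64(-0.9), np.float64(-0.8), np.float64(-0.7), np.float64(-0.6), np.float64(-0.5), np.float64(-0.4), np.float64(-0.3), np.float64(-0.2), np.float64(-0.1), np.float64(0.0), np.float64(0.1), np.float64(0.2), np.float64(0.3), np.float64(0.4), np.float64(0.5), np.float64(1.1), np.float64(1.2), np.float64(1.3), np.float64(1.4), np.float64(1.5), np.float64(1.6)]
0 0.185 1 [np.float64(-1.6), np.float64(-1.5), np.float64(-1.4), np.float64(-1.3), np.float64
[... 12114 characters left out ...]
[ 42.  10. -27.   9. -60.  76.]
270 80 -1 [  42.   10.  -27.    9.  -60. -104.]
300 0 1 [ 66.  41. -52.  54. -88.  52.]
300 0 -1 [  66.   41.  -52.   54.  -88. -128.]
300 20 1 [ 64.  28. -52.  53. -76.  61.]
300 20 -1 [  64.   28.  -52.   53.  -76. -119.]
300 40 1 [ 60.  17. -49.  47. -65.  68.]
300 40 -1 [  60.   17.  -49.   47.  -65. -112.]
300 60 1 [ 53.   9. -43.  34. -56.  73.]
300 60 -1 [  53.    9.  -43.   34.  -56. -107.]
300 80 1 [ 43.   7. -32.  12. -54.  74.]
300 80 -1 [  43.    7.  -32.   12.  -54. -106.]
330 60 1 [ 49.   1. -56.  51. -39.  69.]
330 60 -1 [  49.    1.  -56.   51.  -39. -111.]
330 80 1 [ 43.   4. -35.  13. -48.  72.]
330 80 -1 [  43.    4.  -35.   13.  -48. -108.]
```

Run:
```python
from h import *
import pickle
yaw=np.radians(20.5); X=np.array([np.cos(yaw),np.sin(yaw),0]); R=ori(yaw)
out={}
for k,p in(("sock",[.588,.158]),("bar",[.584,-.19])):
    q=np.append(np.array(p)+.065*X[:2],.31); robot.goto(q,R); robot.dwell(.3); out[k]=snap("wrist","w_"+k)
pickle.dump(out,open("w.pkl","wb")); print(robot.get_state()["t"])
for k,p in(("sock",[.588,.158,.105]),("bar",[.584,-.19,.188])): print(k,proj(out[k][1],p))
cv2.imwrite("pics/w2.png",np.hstack([out[k][0][0:250,120:520] for k in out])[:,:,::-1])
```

```text
3.4917
sock [324.9108 121.2194]
bar [323.6305 120.3838]
```

View pics/w2.png

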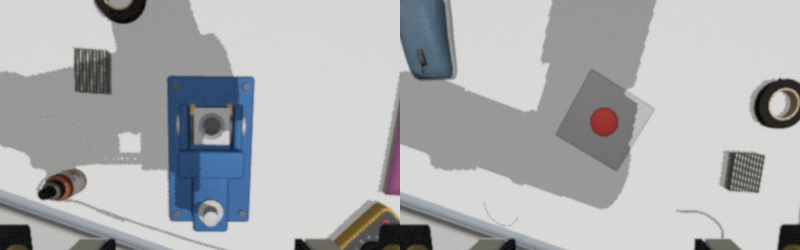

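Left crop: socket mouth at full-image (332,126), base nearly axis-aligned, so the yaw is about right. Right crop: bar top (red disc) at full-image (324,122). Next I'll measure them precisely.

Run:
```python
from h import *
import pickle
o=pickle.load(open("w.pkl","rb"))
im,c=o["bar"]; m=mask(im,(0,130,60),(10,255,255))|mask(im,(172,130,60),(179,255,255)); m=box(m,290,90,360,155)
k=max(cv2.findContours(m,0,2)[0],key=cv2.contourArea); (u,v),r=cv2.minEnclosingCircle(k); M=cv2.moments(m,True); uv=(M["m10"]/M["m00"],M["m01"]/M["m00"])
print("bar",(u,v),r,uv,plane(c,uv,.188),plane(c,(u,v),.188))
im,c=o["sock"]; g=cv2.cvtColor(im,cv2.COLOR_RGB2GRAY); print(g[104:150:2,312:354:2])
b=box(mask(im,(105,120,30),(125,255,255)),270,60,390,240); k=max(cv2.findContours(b,0,2)[0],key=cv2.contourArea)
rc=cv2.minAreaRect(k); bp=cv2.boxPoints(rc); print(rc); 
# base edge lines: left & right edges between rows 90..190
for z in(.012,):
  L=[];Rr=[]
  for v in range(85,208):
    x=np.where(b[v])[0]; 
    if len(x): L.append(plane(c,(x[0]-.5,v),z)[:2]);Rr.append(plane(c,(x[-1]+.5,v),z)[:2])
  for E in(L,Rr):
    l=cv2.fitLine(np.array(E,np.float32),cv2.DIST_HUBER,0,.001,.001).ravel(); print("edge",l,np.degrees(np.arctan(l[1]/l[0])))
  T=[plane(c,(u,np.where(b[:,u])[0][0]-.5),z)[:2] for u in range(292,370)]
  l=cv2.fitLine(np.array(T,np.float32),cv2.DIST_HUBER,0,.001,.001).ravel(); print("front",l)
```

```text
bar (323.5, 121.5) 13.729630470275879 (323.6619718309859, 121.4225352112676) [ 0.5847 -0.1897  0.188 ] [ 0.5848 -0.1898  0.188 ]
[[ 99  91  70  64  71  69  68  67  66  68  64  68  67  68  68  66  67  73
   97  95  72]
 [109 102  69  63  63  56  61  58  61  57  59  53  59  61  60  57  55  69
  104 107  78]
 [117 131 129 130 130 127 132 127 126 127 127 130 126 127 130 129 123 122
  133 122  77]
 [122 138 143 145 146 145 146 145 144 144 144 145 146 144 145 142 140 142
  142 128  78]
 [123 138 145 143 145 145 143 144 140 137 133 140 143 146 141 141 141 143
  144 130  85]
 [104 134 144 144 147 143 135 117 104 102 104 104 116 130 141 142 142 142
  141 119  74]
 [ 78 130 142 143 144 131 107 101  98  97  93  99 102 103 119 139 141 143
  140  96  61]
 [ 69 125 142 147 131 107 103  89  73  68  66  71  85  98 103 124 142 142
  135  87  45]
 [ 69 126 142 140 115 108  93  68  69  67  66  64  68  86 100 113 138 143
  136  89  51]
 [ 68 126 143 135 113 100  76  63  70  67  69  72  73  72  93 106 126 140
  137  95  58]
 [ 67 125 140 131 111  94  71  66  72  71  72  69  73  71  88 107 124 140
  136 1
[... 544 characters left out ...]
 52 124 140 141 140 142 182 179 165 163 162 156 173 195 206 208 206 204
  197  98  41]
 [ 63 124 138 141 139 161 200 204 199 198 197 198 205 206 207 207 204 206
  197  95  38]
 [ 55 122 137 138 137 161 198 204 205 205 205 207 205 206 207 203 205 207
  198  82  36]
 [ 59  94 108 106 103 105 139 152 153 153 152 155 166 170 165 166 167 168
  157  62  34]
 [ 63  67  67  72  64  69  70  70  71  68  72  70  75  74  75  74  74  76
   74  46  33]
 [ 61  61  61  63  63  61  63  61  64  62  60  64  63  60  57  63  64  60
   64  46  36]]
((330.0, 153.5), (153.0, 84.0), 90.0)
edge [0.9408 0.3389 0.6333 0.1251] 19.811071
edge [0.9397 0.342  0.5976 0.2246] 19.997904
front [ 0.3359 -0.9419  0.5337  0.1512]
```

```bash
cat >> h.py <<'E'
YAW=np.radians(19.8); X=np.array([np.cos(YAW),np.sin(YAW),0]); Y=np.array([-X[1],X[0],0]); U=np.array([0,0,1.])
REL=-.35
def tcp(g,th):   # TCP pose for grasp point g, bar angle th
    R=ori(YAW,th+REL,1); return g+.011*R[:,2],R
def st(*k):
    s=robot.get_state(); print("t",round(s["t"],2),"F",s["force"],"T",s["ft_torque"],"ff",round(s["finger_force"],1),"w",round(s["grip_width"],3),"p",s["position"]); return s
E
python3 - <<'E'
from h import *
import pickle
o=pickle.load(open("w.pkl","rb")); c=o["sock"][1]
m=plane(c,(331.6,125.9),.105); print("mouth",m, m@X,m@Y)
b=np.array([.5848,-.1898,0])
robot.goto(*tcp(b+U*.25,0)); robot.servo_line(tcp(b+U*.158,0)[0],speed=.12); st()
robot.move_gripper(0); s=st()
robot.servo_line(tcp(b+U*.31,0)[0],speed=.12); st()
i1,_=snap("scene");i2,_=snap("side")
for n,i in(("scene",i1),("side",i2)): cv2.imwrite(f"pics/{n}1.png",i[:,:,::-1])
cv2.imwrite("pics/l.png",cv2.resize(np.hstack([i1[90:290,300:500],i2[90:290,250:450]]),(800,400))[:,:,::-1])
E
```

```text
mouth [0.5899 0.166  0.105 ] 0.61128647895524 -0.04365774876136295
t 4.88 F [ 0.6411 -0.2917  1.1258] T [ 0.3739 -1.146   0.0151] ff 0.0 w 1.004 p [ 0.5819 -0.1912  0.1488]
t 5.93 F [ 0.0628 -0.4938 -0.1119] T [ 0.285  -1.1931  0.0847] ff 30.0 w 0.242 p [ 0.5812 -0.1911  0.1476]
t 7.35 F [-0.2842  0.042  -1.8168] T [ 0.4413 -1.3317  0.0011] ff 30.0 w 0.241 p [ 0.5809 -0.191   0.2988]
```

View pics/l.png

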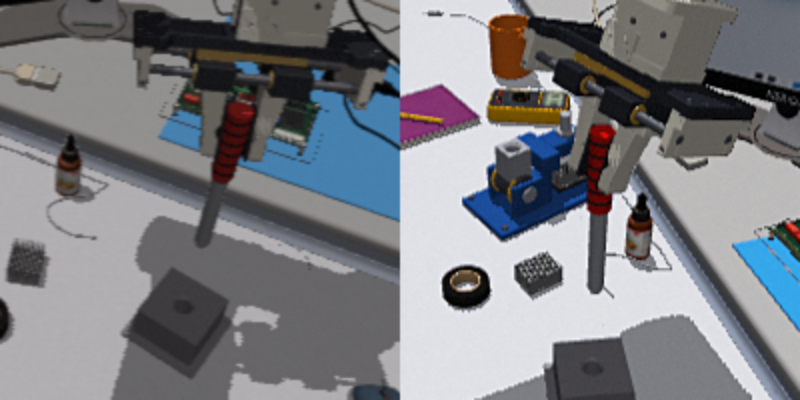

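Lifted: the bar hangs from the fingers with its foot at scene (401,212) / side (348,235). I'll check its lean by triangulating its ends.

Run:
```python
from h import *
N=[];rs={"top":[],"foot":[]}
for n,top,foot in(("scene",(421,141.5),(401.5,212.5)),("side",(351,154),(348,235.5))):
    c=cam(n); im=cv2.imread(f"pics/{n}1.png")[:,:,::-1].copy()
    m=mask(im,(0,120,40),(10,255,255))|mask(im,(170,120,40),(179,255,255))
    x0=int(min(top[0],foot[0]))-12; m=box(m,x0,int(top[1])-3,int(max(top[0],foot[0]))+12,int(foot[1]))
    p=[]
    for v in range(int(top[1])+3,int(top[1])+38):
        x=np.where(m[v])[0]
        if len(x)>5: p.append(((x[0]+x[-1])/2,v))
    l=cv2.fitLine(np.array(p,np.float32),cv2.DIST_HUBER,0,.01,.01).ravel(); print(n,len(p),l, "pred foot u",l[2]+(foot[1]-l[3])*l[0]/l[1])
    a=ray(c,(l[2],l[3]))[1]; b=ray(c,foot)[1]; N.append(np.cross(a,b))
    rs["top"].append(ray(c,top)); rs["foot"].append(ray(c,foot))
d=np.cross(*N); d/=np.linalg.norm(d); d*=np.sign(d[2]); print("bar dir",d,"in press X,Y",d@X,d@Y)
for k in rs: print(k,tri(rs[k]))
```

```text
scene 30 [  0.2878  -0.9577 416.15   160.5   ] pred foot u 400.52426
side 20 [  0.0219  -0.9998 348.8784 171.7365] pred foot u 347.48026
bar dir [-0.0227  0.0085  0.9997] in press X,Y -0.018474322235021975 0.015680646563290074
top [ 0.5841 -0.1909  0.3428]
foot [ 0.5831 -0.1932  0.1607]
```

```bash
cat >> h.py <<'E'
MOUTH=np.array([.5899,.1660,0])
E
python3 - <<'E'
from h import *
p,R=tcp(MOUTH+U*.275,0); robot.servo_line(tcp(MOUTH+U*.31,0)[0],R,speed=.25); robot.servo_line(p,R,speed=.1); s0=st()
i1,_=snap("scene");i2,_=snap("side")
cv2.imwrite("pics/h.png",cv2.resize(np.hstack([i1[70:220,180:330],i2[90:240,240:390]]),(800,400),interpolation=2)[:,:,::-1])
E
```

```text
t 9.53 F [ 0.7029 -0.0679 -1.0536] T [ 0.4211 -1.3404  0.0158] ff 30.0 w 0.244 p [0.5865 0.1642 0.2648]
```

View pics/h.png

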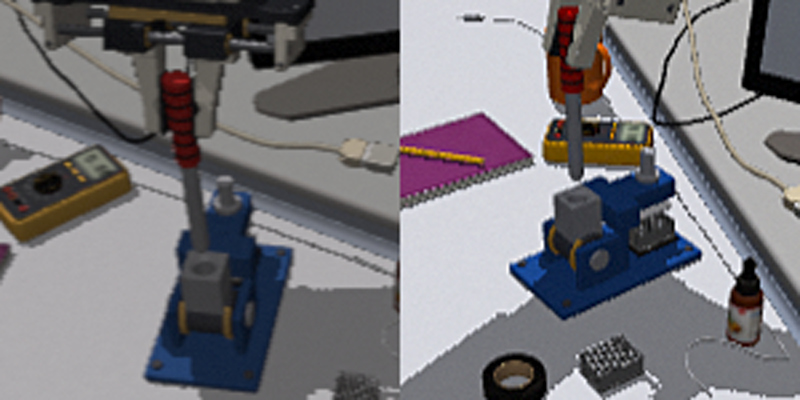

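Hover: the foot at side crop (575,178) is just above the mouth (577,195), and scene agrees. Now insert in steps while watching the force.

Run:
```python
from h import *
f0=robot.get_state()["force"]
for dz in np.append(np.arange(.265,.214,-.0085),.2125):
    robot.servo_line(tcp(MOUTH+U*dz,0)[0],speed=.05); s=robot.get_state(); f=s["force"]-f0
    print(round(dz,4),"dF",f,"err",s["position"]-tcp(MOUTH+U*dz,0)[0],"T",s["ft_torque"])
    if f[2]>12 or np.hypot(*f[:2])>15: print("stop"); break
st(); i1,_=snap("scene","scene2");i2,_=snap("side","side2")
cv2.imwrite("pics/i.png",cv2.resize(np.hstack([i1[70:220,180:330],i2[90:240,240:390]]),(800,400),interpolation=2)[:,:,::-1])
```

```text
0.265 dF [ 0.2708 -0.0937 -0.7986] err [-0.0002 -0.0001 -0.0004] T [ 0.4401 -1.3494  0.0087]
0.2565 dF [ 0.9093 -0.0778 -0.4078] err [-0.0002 -0.0001 -0.0005] T [ 0.4096 -1.3519  0.0018]
0.248 dF [ 1.354  -0.1692 -1.4905] err [-0.0002 -0.0001 -0.0005] T [ 0.4063 -1.3212  0.0402]
0.2395 dF [ 1.5949 -0.6583 -0.9804] err [-0.0002 -0.0001 -0.0005] T [ 0.4268 -1.2863 -0.0574]
0.231 dF [ 0.8624 -0.4464 -0.3661] err [-0.0002 -0.0001 -0.0005] T [ 0.3901 -1.3377 -0.0179]
0.2225 dF [ 0.1308  0.2207 -0.2017] err [-0.0002 -0.0001 -0.0005] T [ 0.3851 -1.3673 -0.0039]
0.214 dF [ 0.5491 -0.3285 11.0039] err [ 0.0009 -0.      0.0021] T [ 0.1904  0.1636 -0.0422]
0.2125 dF [-0.2687  1.4385 17.4885] err [ 0.0011 -0.0001  0.0035] T [ 0.1101  1.4261 -0.1236]
stop
t 12.12 F [-0.9685  1.6438 16.8847] T [ 0.1101  1.4261 -0.1236] ff 30.0 w 0.246 p [0.5875 0.1646 0.2056]
```

View pics/i.png

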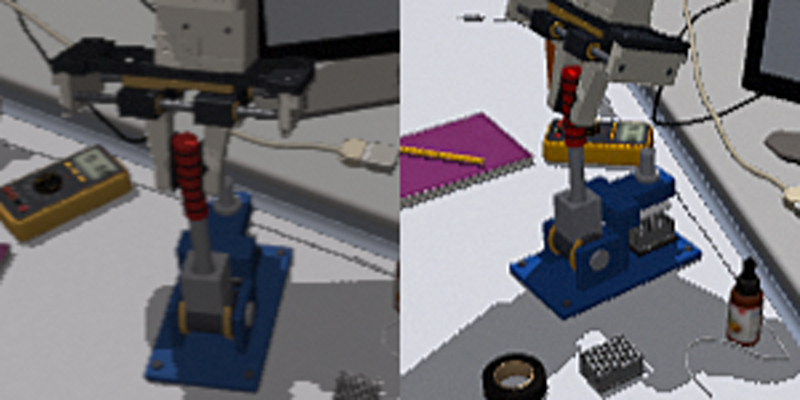

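Inserted: the bar is in the socket in both views, with floor contact at about 17 N, so it is home. Now I'll start the pull in small steps, logging hub torque against grip angle and staying well below the third click to begin with.

```bash
cat >> h.py <<'E'
import json,os
H=MOUTH+U*.045
def sweep(phis,L,log="log.json"):
    D=json.load(open(log)) if os.path.exists(log) else []
    for ph in phis:
        b=np.cos(ph)*U-np.sin(ph)*X; p,R=tcp(H+L*b,ph+.03*min(1,ph/.1)); robot.servo_line(p,R,speed=.04)
        F=[];G=[]
        for _ in range(3):
            robot.dwell(.03); s=robot.get_state(); F.append(s["force"]); G.append(s["position"]-.011*s["tcp_rot"][:,2])
        F=np.mean(F,0); r=np.mean(G,0)-H; rho=np.hypot(r@X,r[2]); pa=np.arctan2(-r@X,r[2])
        e=r/np.linalg.norm(r); tau=np.cross(r,F)@Y      # torque of reaction on tool, + = back to rest
        rad=F@e; D.append([float(ph),float(pa),float(rho),float(tau),float(rad),float(F@Y),float(s["t"])]); print(np.round(D[-1],3))
        L+=.0007*np.clip((rad-7)/4,-1,1)
        if rad>30 or abs(tau)>3: print("STOP"); break
    json.dump(D,open(log,"w")); return L
E
python3 - <<'E'
from h import *
L=sweep(np.arange(0,.46,.03),.1695); print(L)
snap("scene","scene3");snap("side","side3"); snap("wrist","wrist3")
E
```

```text
[ 0.    -0.004  0.171 -0.045 10.086  0.752 12.575]
[ 0.03   0.028  0.171 -0.058  9.161  1.458 12.942]
[ 0.06   0.057  0.171  0.033  9.02   1.346 13.308]
[ 0.09   0.087  0.171  0.089  7.476 -0.249 13.675]
[ 0.12   0.115  0.171  0.421  7.107 -0.419 14.042]
[ 0.15   0.144  0.171  0.582  6.634 -0.908 14.408]
[ 0.18   0.175  0.171  0.458  7.982 -1.038 14.775]
[ 0.21   0.208  0.171  0.141  7.217 -0.838 15.142]
[ 0.24   0.238  0.171  0.241  6.854 -1.08  15.508]
[ 0.27   0.267  0.171  0.274  7.468 -0.766 15.875]
[ 0.3    0.295  0.171  0.51   5.521 -1.108 16.242]
[ 0.33   0.324  0.171  0.53   7.4   -1.633 16.608]
[ 0.36   0.356  0.171  0.455  7.416 -1.442 16.975]
[ 0.39   0.389  0.171  0.268  8.417 -1.143 17.342]
[ 0.42   0.419  0.171  0.352  6.147 -2.019 17.708]
[ 0.45   0.447  0.171  0.363  6.509 -1.557 18.075]
0.17097236021754478
```

The torque ripple is clear: peaks at 0.14 and 0.32, minima at about 0.21 and 0.40. That puts lean plus play at about 0.09 rad and the hub at about 0.36 (click 2). I'll cross-check with the ripple fit and the side view.

```bash
cat > fit.py <<'E'
from h import *
from scipy.optimize import least_squares
def fit():
    D=np.array(json.load(open("log.json"))); D=D[D[:,1]>.1]
    f=lambda p:(.36+.407*(D[:,1]-p[0])+p[1]*np.sin(2*np.pi*(D[:,1]-p[0])/.18))+p[2]-D[:,3]
    s=min((least_squares(f,[o,.2,0],bounds=([.03,.05,-1],[.15,.5,1])) for o in(.06,.09,.12)),key=lambda s:s.cost); return s.x,np.std(s.fun)
E
python3 - <<'E'
from fit import *
print(fit())
a=cv2.imread("pics/side2.png")[140:215,270:370];b=cv2.imread("pics/side3.png")[140:215,270:370]
cv2.imwrite("pics/ab.png",cv2.resize(np.hstack([a,b]),(800,300),interpolation=2))
c=cam("side")
for th in(0,.27,.36,.45):   # front-top and back-top corners of the near socket face
    print(th,[np.round((proj(c,H-.018*Y+ x*(np.cos(th)*X+np.sin(th)*U)+.06*(np.cos(th)*U-np.sin(th)*X))-[270,140])*4) for x in(-.018,.018)])
E
```

```text
(array([ 0.0956,  0.1829, -0.0525]), np.float64(0.05260950757862443))
0 [array([136., 114.]), array([180.,  97.])]
0.27 [array([118., 131.]), array([160., 102.])]
0.36 [array([112., 137.]), array([153., 105.])]
0.45 [array([107., 143.]), array([146., 108.])]
```

View pics/ab.png

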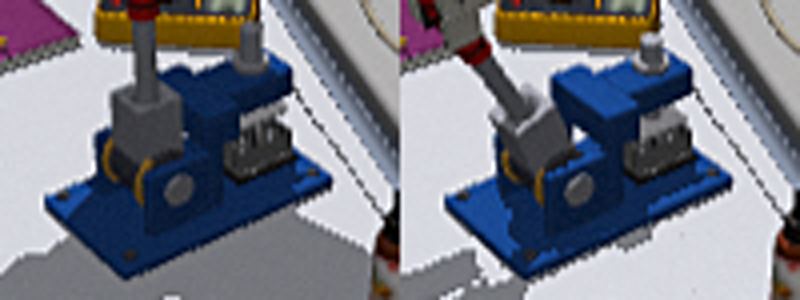

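The side view shows the socket tilted, with near-face corners at about (123,138)/(157,106), which fits a hub angle of about 0.33–0.36. Continue to a hub angle of about 0.51 and refit.

Run:
```python
from fit import *
L=sweep(np.arange(.475,.602,.025),.171); x,sd=fit(); print(L,x,sd)
snap("side","side4")
```

```text
[ 0.475  0.471  0.171  0.443  7.132 -2.052 18.575]
[ 0.5    0.495  0.171  0.561  6.504 -2.383 18.925]
[ 0.525  0.519  0.171  0.634  7.307 -1.995 19.275]
[ 0.55   0.546  0.171  0.382  7.525 -2.29  19.625]
[ 0.575  0.574  0.171  0.473  7.662 -1.703 19.975]
[ 0.6    0.599  0.171  0.36   6.297 -1.71  20.325]
0.1710746212130214 [ 0.097   0.1566 -0.0598] 0.06302050813421513
```

Run:
```python
from fit import *
L=sweep([.617,.633],.1711); print(fit()[0]); robot.dwell(.5); st()
im,_=snap("side","side5"); a=cv2.imread("pics/side2.png")[140:215,270:370]
cv2.imwrite("pics/ac.png",cv2.resize(np.hstack([a,im[140:215,270:370,::-1]]),(800,300),interpolation=2))
c=cam("side")
for th in(0,.48,.54,.60):
    print(th,[np.round((proj(c,H-.018*Y+ x*(np.cos(th)*X+np.sin(th)*U)+.06*(np.cos(th)*U-np.sin(th)*X))-[270,140])*4) for x in(-.018,.018)])
```

```text
[ 0.617  0.615  0.171  0.366  7.836 -1.377 20.725]
[ 0.633  0.631  0.171  0.424  5.514 -1.819 21.075]
[ 0.0984  0.1603 -0.0634]
t 21.57 F [-1.2324 -2.0224  7.7526] T [-0.9433  0.3514 -0.2899] ff 30.0 w 0.241 p [0.4983 0.1329 0.1727]
0 [array([136., 114.]), array([180.,  97.])]
0.48 [array([106., 146.]), array([144., 109.])]
0.54 [array([103., 150.]), array([139., 112.])]
0.6 [array([100., 155.]), array([135., 115.])]
```

View pics/ac.png

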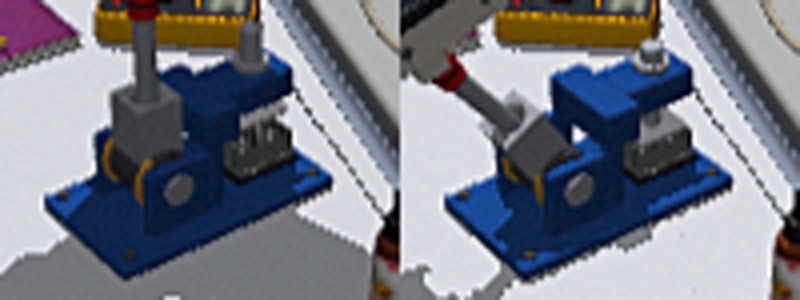

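The side view shows the foot down on the heat sink. The socket corners at about (106,150)/(140,113) match a hub angle of 0.54. Handing in.

Run:
```python
from h import *
print(job_done())
```

```text
the job is handed in; nothing more can be done
None
```

The job is handed in: the bar went fully home in the socket and is held by the fingers at the third click, with the hub estimated at 0.53–0.54 rad from the torque ripple and the side view; the judge's verdict was not shown.

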